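# Swing a specimen holder upright on the hand rest's edge

## Task

The specimen holder lies on its side in the black transport cradle. Pick it up by its stem, still lying level, and press the projecting stem down on the front edge of the hand rest's steel shelf so that the holder swings upright in your fingers; keep it against the edge until it is nearly upright. Then set it down, not dropped, on its foot with the whole foot on the steel stage plate, let go, and leave the jar, the dishes and the screwdriver alone.

Things in the scene. Friction and masses are not known exactly. Their poses are not given: they have to be found in the camera images.
- holder_grip (a point): Where to grip the holder, across two flat sides of the stem: on the stem's axis, 44 mm from the foot's underside, 30 mm from the foot's upper face, 50 mm from the stem's free end. Axes as holder.
- cradle: Fixed black cradle, base 70 x 124 x 8 mm; origin under its centre, on the bench. The holder lies in it, stem to the cradle's +y, grip point at (0, 0, 55 mm). A block (y -48 to -28 mm, 52 mm wide, 47 mm high) carries the foot, a post (y 32 to 42 mm, 26 mm wide, 53 mm high) the stem's end; between them the stem is free, nothing above the 8 mm base. Lift straight up, 20 mm clears it.
- rest_edge (a point): Middle of the top front edge of the hand rest's fixed steel shelf, 120 mm above the bench. x runs along the edge, z up; the shelf lies to +y, free air to -y. Bring the held holder in front (-y side), stem pointing to +y with its end over the shelf; lowering the grip in front of and past the edge, then in towards it, swings the stem up and the foot down.
- armrest: The hand rest: fixed white pedestal carrying a steel shelf 150 mm long (x), 85 mm deep (y), 10 mm thick. Origin on the bench under it; front edge at (0, -45, 120 mm). The shelf overhangs its pedestal by 50 mm and its 10 mm high base by 25 mm, so the holder's foot has room under it. With the grip point 17 mm in front of the edge and 42 mm below it, the holder leans about 20 degrees.
- stage_top (a point): Stage plate: fixed square steel plate 84 x 84 mm, 6 mm thick, on a black base 116 x 116 x 8 mm; this point is the centre of its flat top, 14 mm above the bench. A holder let go with its foot touching the plate and up to 20 degrees off upright settles flat by itself.
- stage: The same stage; origin on the bench under the plate's centre.
- holder: Specimen holder, loose, bare metal, 60 to 130 g: square foot 36 x 36 x 14 mm with a square stem 14 x 14 mm, 80 mm long, on its middle; 94 mm overall. Origin: centre of the foot's underside; z along the stem away from the foot (up when it stands, level at the start). A firm grip (15 N) holds it at any angle, yet a few newtons on the stem's end turn it about the line between the fingers.
- jar: Bystander: closed jar, 42 mm across, 62 mm high; origin at the centre of its underside.
- dishes: Bystander: two stacked clear dishes, 56 mm across, 30 mm high; origin at the centre of their underside.
- driver: Bystander: screwdriver with a black handle, 150 mm long, lying on the bench; origin on its underside, x along it towards the tip.
Mind the look-alikes: they are no part of the job. Of the things that look like the holder, the middle-sized one is meant.

How it is judged:
By the outcome, as a careful person would: the job done as asked, in the order asked, and still so for the second after the job is handed in, with the robot touching nothing.
It also fails if it takes over 58 s, if anything falls off the work surface, if the arm or the gripper's body presses on something with over 40 N, if the wrist force passes 120 N, or if a joint passes its speed limit or range.

## Robot

A 6-joint arm with a two-finger parallel gripper is mounted at the origin on the work surface. World frame = base frame: x ahead of the robot, y to its left, z up, the work surface at z = 0. Lengths are in mm, angles in rad, forces in N, time in s.
With the tool pointing down it reaches from about 250 to 800 mm from the base axis. Payload 3.9 kg.
Tool frame: the origin (TCP) lies between the finger pads; the fingertips stand 8 mm ahead of it and the grasp point (between the pads) lies 11 mm behind it; z points along the fingers, y is the line along which they close (so a half turn about z gives the same grasp; the last joint's range is limited). The gripper opens to 85 mm and grips with 20 to 120 N. Pads are 22 mm wide; open, the fingers measure 114 mm over their backs; the gripper's body (76 mm by 85 mm) begins 54 mm behind the grasp point. The pads swing forward as they close: fully open they stand 13 mm farther back than shut.
Start: joints at [-1.124, 0.26, -0.138, 1.173, 0, 1.571], TCP at [226.837, -473.456, 239.304] pointing down, gripper open.
Joint ranges: [-2.78, 2.78], [-0.83, 1.72], [-1.28, 1.37], [-1.9, 2.12], [-1.57, 1.48], [-3.14, 3.14]. Speed limits (rad/s): [2.57, 2.57, 3.14, 3.14, 3.14, 3.14].

## Interface

Orientations are given as a unit quaternion [w, x, y, z].
In Python, from cell import manip gives the robot as it stands.
- The arm moves only by the shell command python3 -m creep 'ROWS'. ROWS is JSON, a list of rows, each a list of 7 numbers: the shift along the world's x, y, z in m, then the turn, a rotation vector about the world's x, y, z in rad, then the opening, from 0 (shut) to 1 (fully open). In form: [[dx, dy, dz, ax, ay, az, fingers], ...]. A call has 1 to 20 rows; each row is the pose to reach, as a shift and turn from the pose commanded when the call began; what a row does not reach only later rows make up. A row lasts 1/8 s, in which the tool goes at most 62.5 mm and 10.7 degrees, less where a joint would pass 70% of its speed; a pose out of reach is approached as far as the arm can. A call with a gripper value outside its range is refused whole. The fingers move at their own pace and stop on an object; the grip force is fixed at half the most. Time passes only in rows, so rows that repeat a pose let the fingers close. It gives the time, the measured TCP pose, the force, the opening and the grip force at its end, in the units of the state.
- manip.state(): the state, without advancing time (a new reading comes with each control period).
- manip.snapshot(name): name is "scene" or "top" or "wrist"; returns a dict with "frame" (384x512x3 uint8, blue, green, red), "camera_matrix" (3x3 intrinsics, pixels), "extrinsics" (4x4, takes a point from world to camera coordinates). Camera axes: x right, y down, z forward; pixel columns grow to the right and rows downward; lengths in mm; the calibration is good to about 2 mm. A picture is of the moment at which its call begins. There is no depth.
- manip.close_job(): hands the job in; it is judged then, once.
Trained networks look in a picture, given as the dict that the camera call returned (one of the last four; its "shot" number tells which), for a name from the list of things; names that differ only in an ending like _2 or _b are one class to them, and where a whole thing is asked for, a point or a joint stands for the part that bears it (a point fixed in the world has none). Each returns a list of dicts, best first, with "score" (0 to 1); they miss things now and then, are a little off and sometimes report something else, mostly with a low value. They report only what shows in the picture. A call takes as long as a camera call. They do not tell look-alikes from the thing itself.
- manip.cut_out(picture, label): "pixels" (384x512 bool, what is visible of it) and "xy" ([column, row] in pixels, amid what is visible of it).
The state is a dict: "t": time; "joint_positions": joint angles; "joint_vel": joint speeds; "tau": joint torques, N m; "eef_pos": TCP position; "ee_rot": TCP orientation; "contact_force": force on the tool from outside, world axes, zero at the start; "moment": the same for the moment, N m; "grip_width": finger opening in mm; "gripper_force": force on a finger pad.
Only numpy, scipy, OpenCV 4.12 (cv2) and the standard library are available. Lean on these libraries where they do the work, as an engineer would, in place of code of your own. Each camera call takes 0.05 s, during which the arm holds its last target. There are 200 camera calls.

## Working session

There is one attempt and no reset: what is moved stays moved. The work goes in short steps, Python scripts to look and compute and a shell command to move; the robot and the scene stay as the last step left them, time stands still between calls to the robot, and variables do not carry over. Pictures are saved under pics/ and viewed, at most 10 in all, crops included, and the job is handed in when it is done.

```bash
mkdir -p pics
cat > h.py <<'E'
import numpy as np,cv2
from cell import manip
def ray(p,uv):
    K=np.array(p["camera_matrix"]);E=np.array(p["extrinsics"]);R=E[:3,:3];t=E[:3,3]
    d=R.T@np.linalg.solve(K,[uv[0],uv[1],1.]);return -R.T@t,d
def onz(p,uv,z):
    c,d=ray(p,uv);return c+d*(z-c[2])/d[2]
def proj(p,X):
    K=np.array(p["camera_matrix"]);E=np.array(p["extrinsics"]);X=np.atleast_2d(X)
    c=X@E[:3,:3].T+E[:3,3];q=c@K.T;return q[:,:2]/q[:,2:]
E
python3 - <<'E'
from h import *
P=[]
for n in("scene","top"):
    p=manip.snapshot(n);P.append(p["frame"])
    c,d=ray(p,(256,192));print(n,c.round())
    for l in("holder","cradle","armrest","stage","jar","dishes","driver"):
        for r in manip.cut_out(p,l)[:4]:
            print(l,round(r["score"],2),np.round(r["xy"]),onz(p,r["xy"],30).round(),r["pixels"].sum())
cv2.imwrite("pics/a.png",cv2.resize(P[0],(800,600)));cv2.imwrite("pics/b.png",cv2.resize(P[1],(800,600)))
E
```

```text
scene [1011. -190.  814.]
holder 0.72 [ 98. 226.] [ 473. -421.   30.] 659
holder 0.71 [116. 182.] [ 352. -366.   30.] 158
holder 0.56 [152. 193.] [ 415. -283.   30.] 325
cradle 0.72 [167. 207.] [ 469. -254.   30.] 942
armrest 0.8 [312. 172.] [475. 135.  30.] 2808
stage 0.7 [366. 165.] [498. 286.  30.] 1426
jar 0.76 [399. 235.] [713. 261.  30.] 456
dishes 0.6 [207. 308.] [ 745. -214.   30.] 570
driver 0.65 [312. 296.] [788.   8.  30.] 535
driver 0.56 [366. 169.] [509. 279.  30.] 1379
top [388. -29. 962.]
holder 0.98 [420. 225.] [ 472. -427.   30.] 803
holder 0.64 [240. 105.] [783.   6.  30.] 257
holder 0.56 [357. 237.] [ 445. -274.   30.] 442
holder 0.49 [393. 285.] [ 332. -351.   30.] 166
cradle 0.93 [344. 240.] [ 438. -242.   30.] 1123
armrest 0.81 [191. 214.] [504. 125.  30.] 3058
stage 0.79 [119. 221.] [488. 297.  30.] 2256
jar 0.64 [133. 133.] [710. 275.  30.] 358
dishes 0.64 [328. 121.] [ 738. -216.   30.] 381
driver 0.8 [240. 104.] [784.   6.  30.] 231
driver 0.45 [134. 132.] [712. 271.  30.] 349
```

View pics/a.png

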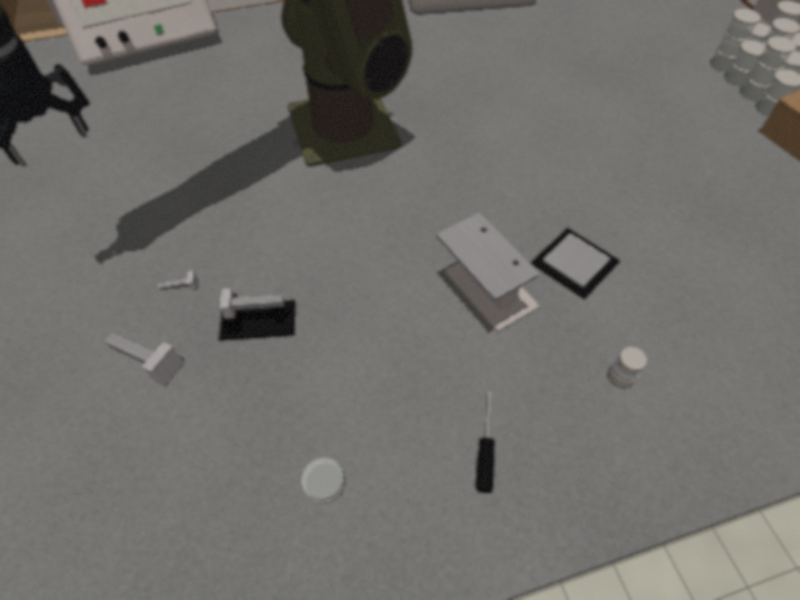

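View pics/b.png

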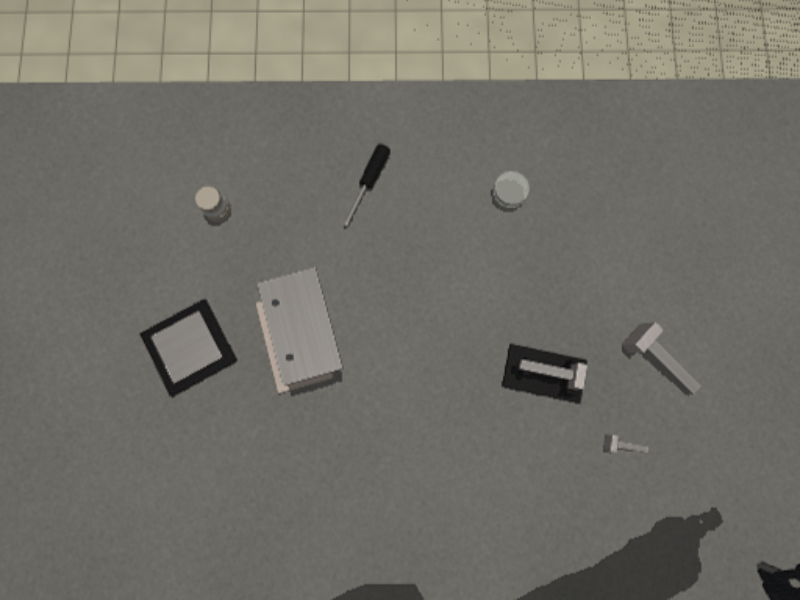

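The pictures show three holder look-alikes (top picture at 800x600): a large one lying on the bench at (660,355), a small one at (627,444), and the middle-sized one in the black cradle at (550,371). I choose the one in the cradle. The shelf's front edge runs (316,267)–(341,369), the stage is at (188,347), and the pedestal shows on the far +y side.

Run:
```python
from h import *
p=manip.snapshot("top");f=p["frame"]
s=np.array([.64,.64])
for n,z,c in(("shelf",120,[(258,284),(316,267),(341,369),(287,386)]),("stageplate",14,[(151,345),(206,311),(223,352),(174,383)]),("stagebase",8,[(140,334),(206,300),(237,358),(172,396)]),("cradlebase",8,[(511,345),(587,359),(581,403),(502,387)])):
    X=np.array([onz(p,np.array(q)*s,z) for q in c]);e=np.diff(np.vstack([X,X[:1]]),axis=0)
    print(n,X.mean(0).round(1),np.linalg.norm(e,axis=1).round(),np.degrees(np.arctan2(e[:,1],e[:,0])).round(1));print(X.round().tolist())
r=[r for r in manip.cut_out(p,"holder") if abs(r["xy"][0]-357)<15][0]
m=r["pixels"].astype(np.uint8);pts=cv2.findNonZero(m).reshape(-1,2)
W=np.array([onz(p,q,58) for q in pts])[:,:2].astype(np.float32)
print("holder",cv2.minAreaRect(W))
cv2.imwrite("pics/c.png",cv2.resize(f[205:275,310:410],(800,560),interpolation=cv2.INTER_CUBIC))
cv2.imwrite("pics/d.png",cv2.resize(f[160:265,80:230],(800,560),interpolation=cv2.INTER_CUBIC))
st=manip.state();print({k:np.round(v,3).tolist() for k,v in st.items()})
```

```text
shelf [505.4 107.6 120. ] [ 85. 150.  77. 150.] [ -73.7 -165.8  106.9   17.2]
[[566.0, 169.0, 120.0], [590.0, 87.0, 120.0], [444.0, 50.0, 120.0], [422.0, 124.0, 120.0]]
stageplate [487.5 298.8  14. ] [99. 72. 88. 71.] [ -57.5 -155.6  122.7   33.5]
[[492.0, 358.0, 14.0], [545.0, 274.0, 14.0], [480.0, 245.0, 14.0], [433.0, 318.0, 14.0]]
stagebase [489.6 300.6   8. ] [115. 107. 114. 112.] [ -62.2 -150.4  120.4   29.9]
[[510.0, 379.0, 8.0], [564.0, 277.0, 8.0], [471.0, 224.0, 8.0], [413.0, 323.0, 8.0]]
cradlebase [ 441.8 -259.     8. ] [121.  70. 125.  68.] [-101.1  168.5   78.   -14.5]
[[487.0, -207.0, 8.0], [464.0, -326.0, 8.0], [395.0, -312.0, 8.0], [421.0, -190.0, 8.0]]
holder ((436.19525146484375, -257.3406066894531), (99.99925231933594, 38.02632522583008), 86.30769348144531)
{'t': 0.9, 'joint_positions': [-1.124, 0.26, -0.138, 1.173, 0.0, 1.571], 'joint_vel': [-0.0, -0.0, 0.0, -0.0, 0.001, -0.0], 'tau': [0.0, -40.56, 25.424, 0.001, -0.0, -0.0], 'eef_pos': [226.848, -473.464, 239.331], 'ee_rot': [0.0, 0.975, 0.222, 0.0], 'contact_force': [-0.607, -0.664, 0.048], 'moment': [-0.008, 0.003, 0.027], 'gripper_force': 0.0, 'grip_width': 85.264}
```

View pics/c.png

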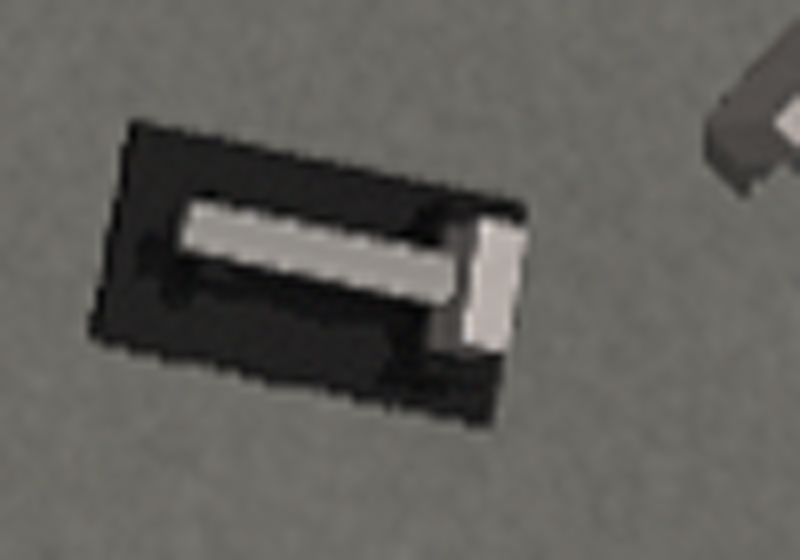

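View pics/d.png

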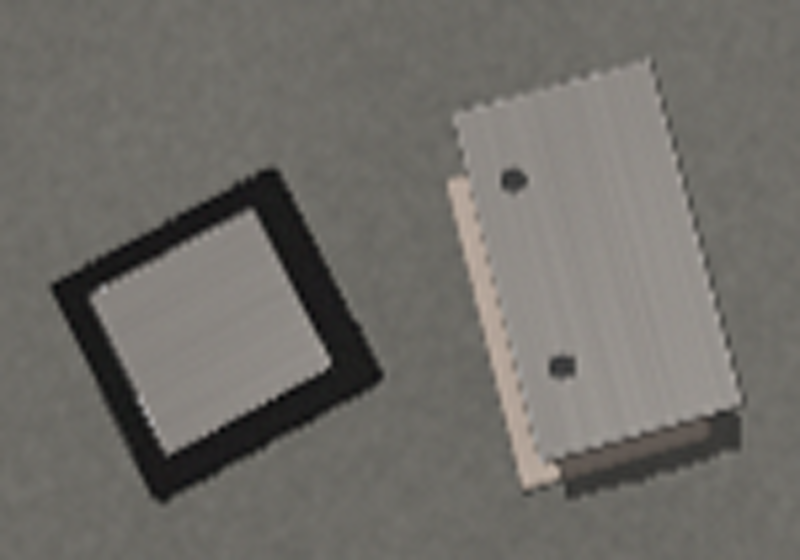

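The close crop confirms the choice: the middle-sized holder lies in the cradle with its stem to the left (+y) and its foot at crop (495,285). The second crop gives sharp corners for the stage plate and the shelf. I'll refine the poses from these corners.

Run:
```python
from h import *
p=manip.snapshot("top")
C=lambda L:(np.array(L)+.5)/8-.5+[310,205]
D=lambda L:(np.array(L)+.5)/5.333-.5+[80,160]
def go(n,px,z):
    X=np.array([onz(p,q,z) for q in px]);e=np.diff(np.vstack([X,X[:1]]),axis=0)
    print(n,X.mean(0).round(1),np.linalg.norm(e,axis=1).round(),np.degrees(np.arctan2(e[:,1],e[:,0])).round(1),X[:,:2].round().tolist());return X
cr=go("cradle",C([(132,118),(528,202),(490,428),(90,340)]),8)
st=go("stem",C([(188,227),(455,279)]),62)
sh=go("shelf",D([(455,115),(650,58),(742,403),(545,460)]),120)
go("plate",D([(90,295),(253,207),(332,364),(167,457)]),14);go("base",D([(50,287),(277,167),(382,377),(162,502)]),8)
u=st[1]-st[0];u/=np.linalg.norm(u);print("grip from stem end",st[0]+50*u)
print("edge mid",(sh[1]+sh[2])/2)
```

```text
cradle [ 443.  -257.5    8. ] [124.  70. 124.  70.] [-102.7  166.8   77.   -13.1] [[491.0, -205.0], [463.0, -326.0], [395.0, -310.0], [423.0, -189.0]]
stem [ 445.1 -248.2   62. ] [78. 78.] [-101.7   78.3] [[453.0, -210.0], [437.0, -286.0]]
shelf [507.2 108.9 120. ] [ 84. 149.  82. 148.] [ -73.7 -164.7  105.6   16. ] [[567.0, 169.0], [591.0, 89.0], [447.0, 49.0], [425.0, 128.0]]
plate [489.9 302.8  14. ] [83. 83. 84. 84.] [ -61.  -151.5  119.6   28. ] [[507.0, 359.0], [547.0, 286.0], [474.0, 247.0], [432.0, 319.0]]
base [489.6 301.5   8. ] [116. 112. 112. 114.] [ -61.5 -151.8  119.7   30.1] [[511.0, 380.0], [567.0, 278.0], [468.0, 225.0], [412.0, 323.0]]
grip from stem end [ 442.85796582 -258.93229741   62.        ]
edge mid [518.54454615  68.95730357 120.        ]
```

```bash
python3 -m creep '[[0.04,0.04,0,0,0,0.18,1],[0.09,0.09,-0.01,0,0,0.36,1],[0.13,0.13,-0.03,0,0,0.54,1],[0.17,0.17,-0.04,0,0,0.72,1],[0.216,0.215,-0.05,0,0,0.899,1],[0.216,0.215,-0.059,0,0,0.899,1],[0.216,0.215,-0.059,0,0,0.899,1],[0.216,0.215,-0.059,0,0,0.899,1]]'
python3 - <<'E'
from h import *
p=manip.snapshot("wrist");s=manip.state();print(s["eef_pos"],s["ee_rot"],s["joint_positions"])
a=np.radians(77.2);u=np.array([np.cos(a),np.sin(a),0]);v=np.array([u[1],-u[0],0])
g=np.array([443,-258,62.])
L=[g+50*u+7*v,g+50*u-7*v,g-30*u-7*v,g-30*u+7*v]
f=p["frame"].copy()
cv2.polylines(f,[proj(p,np.array(L)).round().astype(int)],True,(0,0,255),1)
L=[g-[0,0,54]+sx*35*v+sy*62*u for sx,sy in((1,1),(1,-1),(-1,-1),(-1,1))]
cv2.polylines(f,[proj(p,np.array(L)).round().astype(int)],True,(0,255,0),1)
cv2.imwrite("pics/e.png",f)
E
```

```text
t: 1.95
eef_pos: [442.0, -259.5, 180.5]
ee_rot: [0.0, 0.783, 0.622, -0.0]
contact_force: [-0.4, 0.0, 0.6]
grip_width: 84.9
gripper_force: 0.0
[ 442.07354321 -259.65570793  180.72527608] [ 2.53239555e-04  7.82852213e-01  6.22207637e-01 -6.49997947e-05] [-5.30887487e-01  2.71534634e-01 -2.80034168e-01  1.01880183e+00
 -3.03650531e-04  1.26758596e+00]
```

View pics/e.png

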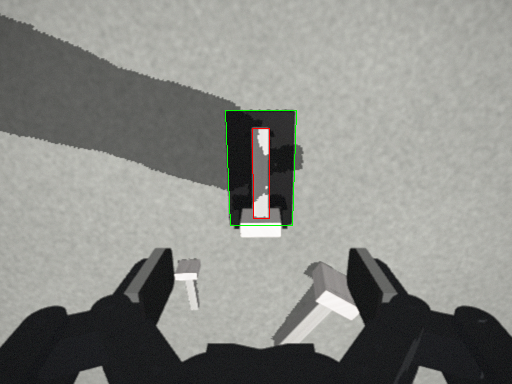

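The wrist view shows the predicted outlines lying on the stem (260,172) and the cradle base, so the pose is confirmed. Next I descend with a 17° tilt, with the gripper body over the foot side, and grip.

```bash
python3 -m creep '[[0.001,0.001,-0.03,0.15,-0.033,0,1],[0.001,0.0035,-0.06,0.2925,-0.0665,0,1],[0.001,0.0035,-0.09,0.2925,-0.0665,0,1],[0.001,0.0035,-0.115,0.2925,-0.0665,0,1],[0.001,0.0035,-0.137,0.2925,-0.0665,0,1],[0.001,0.0035,-0.137,0.2925,-0.0665,0,1],[0.001,0.0035,-0.137,0.2925,-0.0665,0,1],[0.001,0.0035,-0.137,0.2925,-0.0665,0,1]]'
python3 -m creep '[[0,0,0,0,0,0,0.5],[0,0,0,0,0,0,0],[0,0,0,0,0,0,0],[0,0,0,0,0,0,0],[0,0,0,0,0,0,0],[0,0,0,0,0,0,0],[0,0,0,0,0,0,0],[0,0,0,0,0,0,0],[0,0,0,0,0,0,0],[0,0,0,0,0,0,0]]'
```

```text
t: 3.0
eef_pos: [444.5, -255.8, 44.5]
ee_rot: [-0.092, 0.773, 0.616, 0.117]
contact_force: [0.3, -0.2, -0.3]
grip_width: 85.0
gripper_force: 0.0
t: 4.25
eef_pos: [444.0, -255.0, 43.5]
ee_rot: [-0.093, 0.773, 0.616, 0.117]
contact_force: [0.9, 1.1, 3.3]
grip_width: 12.7
gripper_force: 59.0
```

```bash
python3 -m creep '[[0,0,0.005,0,0,0,0],[0,0,0.015,0,0,0,0],[0,0,0.03,0,0,0,0],[0,0,0.05,0,0,0,0],[0,0,0.075,0,0,0,0],[0,0.01,0.1,0,0,0,0],[0.01,0.035,0.1,0,0,0.06,0],[0.02,0.07,0.1,0,0,0.12,0],[0.03,0.105,0.1,0,0,0.18,0],[0.04,0.14,0.1,0,0,0.24,0],[0.05,0.175,0.1,0,0,0.3,0],[0.06,0.21,0.1,0,0,0.36,0],[0.07,0.245,0.1,0,0,0.42,0],[0.078,0.275,0.1,0,0,0.47,0],[0.082,0.29,0.1,0,0,0.5,0],[0.0824,0.2963,0.1,0,0,0.5,0],[0.0824,0.2963,0.1,0,0,0.5,0],[0.0824,0.2963,0.1,0,0,0.5,0]]'
cat > look.py <<'E'
import sys
from h import *
s=manip.state();q=s["ee_rot"]
from scipy.spatial.transform import Rotation as Ro
R=Ro.from_quat(np.r_[q[1:],q[0]]);tz=R.apply([0,0,1]);g=s["eef_pos"]-11*tz
a=np.radians(15.6);E=np.array([518.5,69,120]);d=g-E
print("grip",g.round(1),"rest frame x,y,z",[round(v,1) for v in(d[0]*np.cos(a)+d[1]*np.sin(a),-d[0]*np.sin(a)+d[1]*np.cos(a),d[2])],"closing dir",np.degrees(np.arctan2(*R.apply([0,1,0])[1::-1])).round(1),"F",s["contact_force"].round(1),"q",s["joint_positions"].round(2))
o=[]
for n,k in(("scene",5),("top",5)):
    p=manip.snapshot(n);c=proj(p,g)[0].astype(int);o.append(cv2.resize(p["frame"][max(c[1]-40,0):c[1]+40,max(c[0]-40,0):c[0]+40],(400,400),interpolation=cv2.INTER_CUBIC))
cv2.imwrite("pics/%s.png"%sys.argv[1],np.hstack(o))
E
python3 look.py f
```

```text
t: 6.5
eef_pos: [525.9, 40.4, 143.3]
ee_rot: [-0.119, 0.597, 0.788, 0.09]
contact_force: [-1.0, -0.0, -0.5]
grip_width: 13.1
gripper_force: 58.4
grip [526.8  37.3 153.8] rest frame x,y,z [np.float64(-0.5), np.float64(-32.8), np.float64(33.8)] closing dir 15.7 F [-1.  -0.  -0.5] q [-0.09  0.4  -0.24  1.05  0.28  1.19]
```

View pics/f.png

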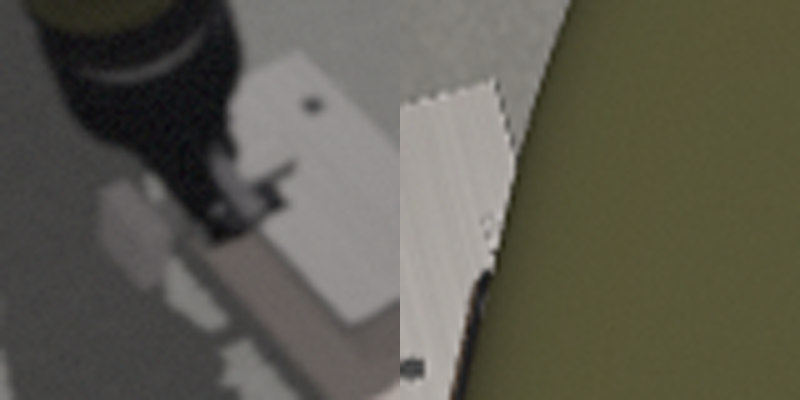

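The picture shows the holder level in the fingers, foot at (135,235) and stem over the shelf. I lower it past the edge.

```bash
python3 -m creep '[[-0.0008,0.0029,-0.012,0,0,0,0],[-0.0008,0.0029,-0.024,0,0,0,0],[-0.001,0.0036,-0.029,0,0,0,0],[-0.0012,0.0043,-0.034,0,0,0,0],[-0.0016,0.0058,-0.039,0,0,0,0],[-0.002,0.0072,-0.044,0,0,0,0],[-0.0024,0.0087,-0.049,0,0,0,0],[-0.0028,0.0101,-0.054,0,0,0,0],[-0.003,0.0108,-0.059,0,0,0,0],[-0.0032,0.0116,-0.064,0,0,0,0],[-0.0036,0.013,-0.069,0,0,0,0],[-0.004,0.0144,-0.073,0,0,0,0],[-0.0043,0.0154,-0.076,0,0,0,0],[-0.0043,0.0154,-0.076,0,0,0,0],[-0.0043,0.0154,-0.076,0,0,0,0]]'
python3 look.py g
```

```text
t: 8.48
eef_pos: [527.1, 54.2, 69.2]
ee_rot: [-0.114, 0.597, 0.789, 0.091]
contact_force: [4.9, -9.8, 10.0]
grip_width: 13.0
gripper_force: 77.3
grip [527.9  51.1  79.7] rest frame x,y,z [np.float64(4.3), np.float64(-19.8), np.float64(-40.3)] closing dir 15.6 F [ 4.9 -9.8 10. ] q [-0.06  0.46 -0.35  0.85  0.28  1.22]
```

View pics/g.png

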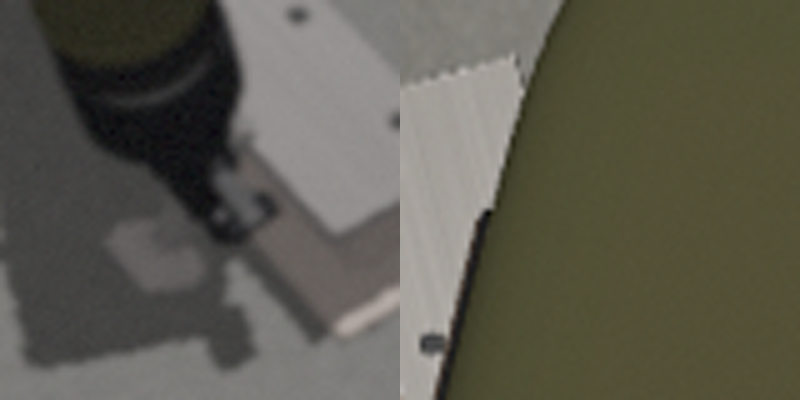

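```bash
python3 -m creep '[[-0.0005,0.002,-0.001,0,0,0,0],[-0.001,0.004,-0.002,0,0,0,0],[-0.0016,0.0058,-0.002,0,0,0,0],[-0.002,0.0075,-0.002,0,0,0,0],[-0.002,0.0075,-0.002,0,0,0,0],[-0.002,0.0075,-0.002,0,0,0,0]]'
python3 look.py i
```

```text
t: 9.32
eef_pos: [525.9, 59.5, 66.5]
ee_rot: [-0.112, 0.598, 0.789, 0.09]
contact_force: [7.0, -16.4, 5.9]
grip_width: 13.3
gripper_force: 75.4
grip [526.6  56.5  77. ] rest frame x,y,z [np.float64(4.5), np.float64(-14.2), np.float64(-43.0)] closing dir 15.6 F [  7.  -16.4   5.9] q [-0.05  0.46 -0.36  0.84  0.28  1.24]
```

View pics/i.png

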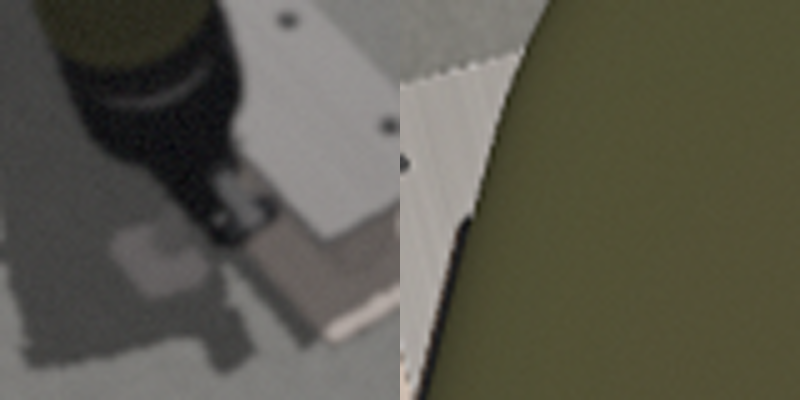

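Nearly upright now: the foot (160,260) is below the fingers and the stem is against the edge. I back off, raise it, and measure the lean by fitting the model outline in the scene and wrist views.

```bash
python3 -m creep '[[0.003,-0.012,0,0,0,0,0],[0.007,-0.026,0,0,0,0,0],[0.012,-0.045,0.01,0,0,0,0],[0.016,-0.06,0.04,0,0,0,0],[0.016,-0.06,0.08,0,0,0,0],[0.016,-0.06,0.11,0,0,0,0],[0.016,-0.06,0.12,0,0,0,0],[0.016,-0.06,0.12,0,0,0,0],[0.016,-0.06,0.12,0,0,0,0]]'
cat > fit.py <<'E'
import sys
from h import *
from scipy.spatial.transform import Rotation as Ro
s=manip.state();q=s["ee_rot"];R=Ro.from_quat(np.r_[q[1:],q[0]])
g=s["eef_pos"]-11*R.apply([0,0,1]);yc=R.apply([0,1,0]);yc*=np.sign(yc[0]);
xr=yc;yr=np.cross([0,0,1],xr);yr/=np.linalg.norm(yr);zr=np.cross(xr,yr)
def hull(p,lean,dz=0):  # lean>0: stem top toward +yr
    c,sn=np.cos(lean),np.sin(lean);a=zr*c+yr*sn;b=yr*c-zr*sn
    m=np.zeros((384,512),np.uint8)
    for h,z0,z1 in((18,-44,-30),(7,-30,50)):
        X=np.array([g+xr*i*h+b*j*h+a*(k+dz) for i in(1,-1) for j in(1,-1) for k in(z0,z1)])
        cv2.fillConvexPoly(m,cv2.convexHull(proj(p,X).round().astype(np.int32)),1)
    return m>0
print("grip",g.round(1),"xr",xr.round(3),"F",s["contact_force"].round(1),"q",s["joint_positions"].round(2))
o=[]
for n in("scene","wrist"):
    p=manip.snapshot(n);f=p["frame"].copy();c=proj(p,g)[0]
    L=np.radians(np.arange(-30,61,2))
    for r in manip.cut_out(p,"holder")[:4]:
        m=r["pixels"];d=np.linalg.norm(r["xy"]-c)
        if d>60: continue
        hs=[hull(p,l) for l in L]
        # foot+visible: fraction of mask covered minus foot spill
        iou=[(h&m).sum()/(h|m).sum() for h in hs];i=np.argsort(iou)[::-1][:4]
        print(n,round(r["score"],2),m.sum(),"lean",np.degrees(L[i]).round(),np.round(np.array(iou)[i],2))
        k,_=cv2.findContours(hs[i[0]].astype(np.uint8),0,2);cv2.drawContours(f,k,-1,(0,0,255),1)
    w=50 if n=="scene" else 150
    x,y=int(np.clip(c[0]-w,0,512-2*w)),int(np.clip(c[1]-w,0,384-2*w))
    o.append(cv2.resize(f[y:y+2*w,x:x+2*w],(400,400),interpolation=cv2.INTER_CUBIC))
cv2.imwrite("pics/%s.png"%sys.argv[1],np.hstack(o))
E
python3 fit.py j
```

```text
t: 10.55
eef_pos: [534.9, 4.4, 183.7]
ee_rot: [-0.121, 0.597, 0.788, 0.089]
contact_force: [0.1, -0.4, -0.9]
grip_width: 12.5
gripper_force: 74.1
grip [535.9   1.2 194.2] xr [ 0.962  0.272 -0.003] F [ 0.1 -0.4 -0.9] q [-0.15  0.4  -0.13  1.18  0.27  1.13]
wrist 0.66 3423 lean [ 2.  0.  4. -2.] [0.54 0.51 0.51 0.49]
```

View pics/j.png

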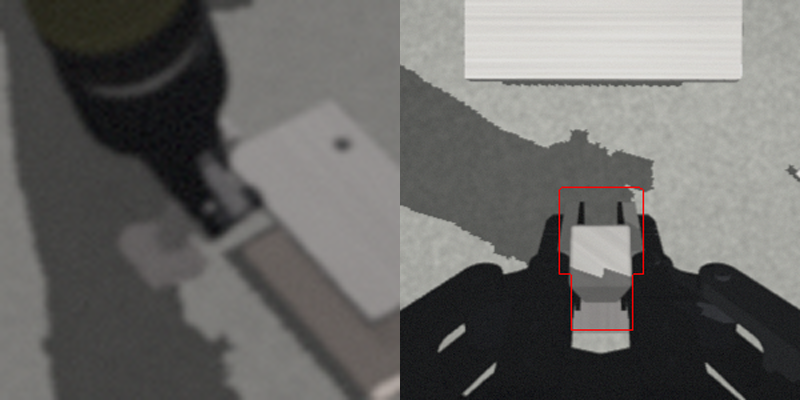

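```bash
cat > corners.py <<'E'
import sys; sys.argv=["x","tmp"]
exec(open("fit.py").read().split("o=[]")[0])
for n in("scene","wrist"):
    p=manip.snapshot(n);c=proj(p,g)[0];w=50 if n=="scene" else 150
    x,y=int(np.clip(c[0]-w,0,512-2*w)),int(np.clip(c[1]-w,0,384-2*w));k=400/(2*w)
    T=lambda X:((proj(p,np.array(X))-[x,y])*k+[400*(n=="wrist"),0]).round().astype(int).tolist()
    print(n,"campos",ray(p,(256,192))[0].round(),"grip px",T([g]),"origin",x,y)
    for L in(-10,0,10,20,30,45,60,75,90):
        l=np.radians(L);a=zr*np.cos(l)+yr*np.sin(l);b=yr*np.cos(l)-zr*np.sin(l)
        print(L,"endface+y/-y mid",T([g+50*a+7*b,g+50*a-7*b]),"endfacewidth",np.ptp(np.array(T([g+50*a+7*b+7*xr,g+50*a+7*b-7*xr]))[:,0]),"foot top +y/-y",T([g-30*a+18*b,g-30*a-18*b]),"foot bottom ctr",T([g-44*a]))
f=p["frame"]; G=cv2.cvtColor(f,6)
print("ctr col",G[y+60:y+280:4,x+150].tolist());
for cx in(124,128,176,180):print(cx,G[y+130:y+250:4,x+cx].tolist())
E
python3 corners.py
```

```text
grip [536.2   1.3 194.8] xr [ 0.962  0.272 -0.002] F [ 0.1 -1.3 -0.1] q [-0.15  0.39 -0.13  1.18  0.27  1.13]
scene campos [1011. -190.  814.] grip px [[202, 201]] origin 224 111
-10 endface+y/-y mid [[203, 140], [181, 154]] endfacewidth 16 foot top +y/-y [[233, 214], [181, 248]] foot bottom ctr [[210, 244]]
0 endface+y/-y mid [[217, 134], [195, 145]] endfacewidth 16 foot top +y/-y [[226, 222], [173, 250]] foot bottom ctr [[198, 251]]
10 endface+y/-y mid [[231, 129], [209, 137]] endfacewidth 16 foot top +y/-y [[218, 229], [166, 250]] foot bottom ctr [[187, 256]]
20 endface+y/-y mid [[243, 128], [223, 132]] endfacewidth 16 foot top +y/-y [[209, 235], [159, 248]] foot bottom ctr [[177, 260]]
30 endface+y/-y mid [[254, 128], [236, 128]] endfacewidth 16 foot top +y/-y [[200, 241], [154, 245]] foot bottom ctr [[166, 262]]
45 endface+y/-y mid [[267, 133], [253, 128]] endfacewidth 15 foot top +y/-y [[187, 247], [149, 238]] foot bottom ctr [[153, 261]]
60 endface+y/-y mid [[275, 142], [266, 132]] endfacewidth 15 foot top +y/-y [[174, 250], [148, 228]] foot bottom ctr [[143, 257]]
75 endface+
[... 1569 characters left out ...]
 92, 96, 96, 96, 93, 87, 94, 93, 84, 93, 93, 103, 185, 185, 192, 192, 186, 187, 195, 190, 190, 123, 105, 94, 95, 95, 137, 139, 138, 136, 139, 132, 171, 171, 179, 121, 26, 24, 28]
124 [88, 94, 95, 89, 89, 90, 89, 94, 95, 95, 96, 94, 96, 95, 95, 81, 23, 27, 26, 25, 25, 31, 28, 25, 27, 22, 23, 26, 23, 22]
128 [91, 89, 90, 90, 90, 89, 96, 96, 95, 96, 121, 132, 139, 149, 153, 156, 159, 162, 103, 105, 103, 94, 28, 25, 26, 30, 24, 31, 34, 36]
176 [91, 92, 92, 154, 171, 162, 129, 114, 114, 114, 96, 93, 92, 94, 95, 73, 28, 25, 28, 28, 26, 27, 23, 28, 32, 24, 24, 28, 9, 22]
180 [92, 93, 88, 101, 166, 160, 168, 161, 32, 27, 54, 77, 89, 94, 97, 22, 19, 26, 25, 30, 31, 29, 23, 25, 21, 23, 25, 24, 28, 24]
```

```bash
python3 -m creep '[[0,0,0.015,0,0,0,0],[-0.003,0.02,0.025,0,0,0,0],[-0.008,0.05,0.025,0,0,0,0],[-0.013,0.085,0.025,0,0,0,0],[-0.019,0.12,0.025,0,0,0,0],[-0.024,0.155,0.025,0,0,0,0],[-0.029,0.19,0.025,0,0,0,0],[-0.035,0.225,0.025,0,0,0,0],[-0.04,0.26,0.025,0,0,0,0],[-0.044,0.285,0.02,0,0,0,0],[-0.046,0.297,0,0,0,0,0],[-0.046,0.301,-0.03,0,0,0,0],[-0.046,0.301,-0.06,0,0,0,0],[-0.046,0.301,-0.06,0,0,0,0],[-0.046,0.301,-0.06,0,0,0,0]]'
python3 - <<'E'
import sys; sys.argv=["x","tmp"]
exec(open("fit.py").read().split("o=[]")[0])
o=[]
for n,w in(("scene",50),("wrist",120)):
    p=manip.snapshot(n);c=proj(p,g)[0]
    x,y=int(np.clip(c[0]-w,0,512-2*w)),int(np.clip(c[1]-w,0,384-2*w));k=400/(2*w)
    T=lambda X:((proj(p,np.array(X))-[x,y])*k+[400*(n=="wrist"),0]).round().astype(int).tolist()
    print(n,"cam",ray(p,(256,192))[0].round(),"grip",T([g]))
    for L in(0,10,20,30,45,60):
        l=np.radians(L);a=zr*np.cos(l)+yr*np.sin(l);b=yr*np.cos(l)-zr*np.sin(l)
        print(L,"end +y/-y",T([g+50*a+7*b,g+50*a-7*b]),"foottop corners",T([g-30*a+18*b*j+18*xr*i for i,j in((1,1),(1,-1),(-1,-1),(-1,1))]))
    f=p["frame"][y:y+2*w,x:x+2*w]
    f=(255*(f/255.)**.6).astype(np.uint8)
    o.append(cv2.resize(f,(400,400),interpolation=cv2.INTER_CUBIC))
cv2.imwrite("pics/k.png",np.hstack(o))
E
```

```text
t: 12.72
eef_pos: [490.4, 306.1, 126.9]
ee_rot: [-0.119, 0.596, 0.789, 0.091]
contact_force: [-1.2, 0.4, -1.1]
grip_width: 12.9
gripper_force: 74.1
grip [491.2 302.9 137.4] xr [0.962 0.272 0.001] F [-1.2  0.4 -1.1] q [ 0.4   0.39 -0.29  0.85  0.3   1.7 ]
scene cam [1011. -190.  814.] grip [[204, 203]]
0 end +y/-y [[236, 140], [219, 149]] foottop corners [[231, 242], [190, 265], [150, 230], [191, 207]]
10 end +y/-y [[245, 137], [229, 143]] foottop corners [[224, 248], [186, 265], [146, 229], [184, 214]]
20 end +y/-y [[253, 136], [240, 139]] foottop corners [[216, 254], [183, 263], [143, 227], [177, 219]]
30 end +y/-y [[259, 137], [248, 136]] foottop corners [[209, 258], [181, 260], [141, 224], [170, 223]]
45 end +y/-y [[265, 142], [259, 137]] foottop corners [[199, 263], [180, 253], [140, 217], [160, 228]]
60 end +y/-y [[267, 152], [265, 142]] foottop corners [[191, 265], [183, 244], [142, 207], [151, 230]]
wrist cam [481. 340. 279.] grip [[601, 209]]
0 end +y/-y [[601, 244], [601, 320]] foottop corners [[654, 133], [653, 237], [549, 237], [549, 133]]
10 end +y/-y [[601, 195], [601, 273]] foottop corners [[653, 147], [654, 255], [548, 255], [550, 148]]
20 end +y/-y [[601, 149], [601, 224]] foottop corners [[652, 163], [656, 273], [546, 273], [550, 163]]
30 end +y/-y [[601, 110], [601, 176]] foottop corners [[652, 180], [658, 290], [545, 290], [550, 180]]
45 end +y/-y [[601, 65], [601, 113]] foottop corners [[652, 206], [661, 313], [542, 313], [550, 207]]
60 end +y/-y [[601, 39], [601, 67]] foottop corners [[653, 234], [665, 332], [538, 332], [549, 234]]
```

View pics/k.png

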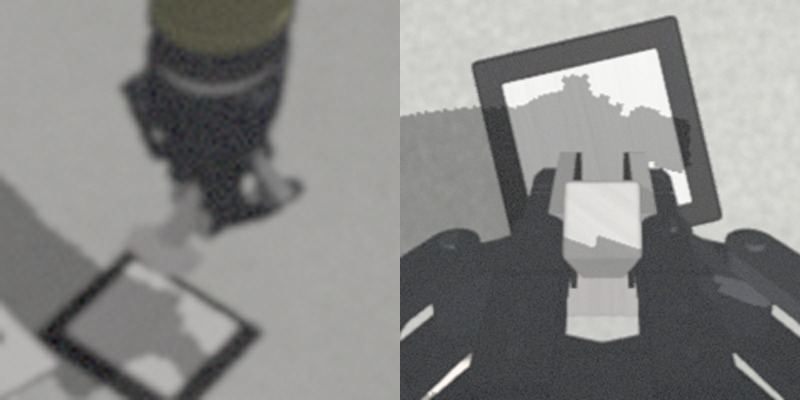

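The wrist view shows the foot's upper-face edge at row 152 and the stem's end face from row 181. Both fit a lean of about 13°, with no slip along the stem. I take out the lean, lower to just above the plate, then feel for contact.

```bash
python3 -m creep '[[-0.0018,0.0013,-0.01,0.11,0.031,0,0],[-0.0018,0.0013,-0.025,0.221,0.0626,0,0],[-0.0018,0.0013,-0.045,0.221,0.0626,0,0],[-0.0018,0.0013,-0.06,0.221,0.0626,0,0],[-0.0018,0.0013,-0.071,0.221,0.0626,0,0],[-0.0018,0.0013,-0.071,0.221,0.0626,0,0],[-0.0018,0.0013,-0.071,0.221,0.0626,0,0],[-0.0018,0.0013,-0.071,0.221,0.0626,0,0]]'
python3 - <<'E'
import sys; sys.argv=["x","tmp"]
exec(open("fit.py").read().split("o=[]")[0])
E
```

```text
t: 13.82
eef_pos: [488.6, 306.9, 55.0]
ee_rot: [-0.209, 0.582, 0.77, 0.158]
contact_force: [-0.3, 0.5, -0.9]
grip_width: 12.7
gripper_force: 74.1
grip [490.1 301.5  64.5] xr [0.962 0.272 0.001] F [-0.3  0.5 -0.9] q [ 0.28  0.5  -0.42  0.64  0.53  1.58]
```

```bash
python3 -m creep '[[0,0,-0.002,0,0,0,0],[0,0,-0.004,0,0,0,0],[0,0,-0.004,0,0,0,0],[0,0,-0.004,0,0,0,0]]'; python3 -m creep '[[0,0,-0.001,0,0,0,0],[0,0,-0.002,0,0,0,0],[0,0,-0.002,0,0,0,0],[0,0,-0.002,0,0,0,0]]'
```

```text
t: 14.32
eef_pos: [488.1, 306.5, 50.3]
ee_rot: [-0.209, 0.582, 0.77, 0.158]
contact_force: [-0.5, -0.1, 0.6]
grip_width: 12.9
gripper_force: 74.1
t: 14.82
eef_pos: [488.1, 306.6, 48.3]
ee_rot: [-0.209, 0.582, 0.77, 0.158]
contact_force: [-1.1, -0.9, -0.9]
grip_width: 12.9
gripper_force: 74.1
```

```bash
python3 -m creep '[[0,0,-0.001,0,0,0,0],[0,0,-0.001,0,0,0,0],[0,0,-0.001,0,0,0,0]]'; python3 -m creep '[[0,0,-0.001,0,0,0,0],[0,0,-0.001,0,0,0,0],[0,0,-0.001,0,0,0,0]]'
```

```text
t: 15.2
eef_pos: [488.1, 306.5, 47.3]
ee_rot: [-0.209, 0.582, 0.77, 0.158]
contact_force: [0.5, 0.7, -0.9]
grip_width: 12.9
gripper_force: 74.1
t: 15.58
eef_pos: [488.2, 306.7, 47.0]
ee_rot: [-0.209, 0.582, 0.769, 0.158]
contact_force: [-1.5, -2.3, 5.0]
grip_width: 13.1
gripper_force: 75.0
```

Contact at 5 N. I release and back out along the tool axis.

```bash
python3 -m creep '[[0,0,0,0,0,0,0.15],[0,0,0,0,0,0,0.3],[0,0,0,0,0,0,0.5],[0,0,0,0,0,0,0.6],[0,0,0,0,0,0,0.6],[0,0,0,0,0,0,0.6],[0,0,0,0,0,0,0.6],[0.0014,-0.005,0.009,0,0,0,0.6],[0.004,-0.015,0.026,0,0,0,0.6],[0.008,-0.029,0.052,0,0,0,0.6],[0.013,-0.046,0.082,0,0,0,0.6],[0.018,-0.065,0.12,0,0,0,0.6],[0.02,-0.1,0.16,0,0,0,0.6],[0.02,-0.15,0.2,0,0,0,0.6],[0.02,-0.2,0.2,0,0,0,0.6],[0.02,-0.25,0.2,0,0,0,0.6],[0.02,-0.25,0.2,0,0,0,0.6],[0.02,-0.25,0.2,0,0,0,0.6]]'
python3 - <<'E'
from h import *
for n in("top","scene"):
    p=manip.snapshot(n);R=manip.cut_out(p,"holder")
    a=np.radians(15.6);xr=np.array([np.cos(a),np.sin(a),0]);yr=np.array([-xr[1],xr[0],0]);z=np.array([0,0,1.]);B=np.array([490,301.5,14])
    m=np.zeros((384,512),np.uint8)
    for h,z0,z1 in((18,0,14),(7,14,94)):
        X=np.array([B+xr*i*h+yr*j*h+z*k for i in(1,-1) for j in(1,-1) for k in(z0,z1)])
        cv2.fillConvexPoly(m,cv2.convexHull(proj(p,X).round().astype(np.int32)),1)
    for r in R: print(n,round(r["score"],2),np.round(r["xy"]),r["pixels"].sum(),"IoU upright model",round(((m>0)&r["pixels"]).sum()/((m>0)|r["pixels"]).sum(),2))
    print("model",m.sum(),np.argwhere(m).mean(0)[::-1].round())
    for l in("jar","dishes","driver"):
        r=manip.cut_out(p,l);print(l,[np.round(q["xy"]).tolist() for q in r[:1]])
    c=np.argwhere(m).mean(0)[::-1].astype(int);G=cv2.cvtColor(p["frame"],6)
    cv2.imwrite("pics/l_%s.png"%n,p["frame"])
E
```

```text
t: 17.82
eef_pos: [508.2, 56.6, 246.7]
ee_rot: [-0.209, 0.583, 0.769, 0.158]
contact_force: [0.8, 0.8, 0.4]
grip_width: 51.0
gripper_force: 0.0
top 0.77 [421. 228.] 717 IoU upright model 0.0
top 0.71 [124. 215.] 298 IoU upright model 0.35
top 0.4 [410. 286.] 46 IoU upright model 0.0
model 353 [116. 220.]
jar [[133.0, 132.0]]
dishes []
driver [[239.0, 108.0]]
scene 0.65 [ 99. 226.] 680 IoU upright model 0.0
scene 0.6 [365. 166.] 301 IoU upright model 0.34
scene 0.46 [116. 183.] 138 IoU upright model 0.0
model 378 [372. 158.]
jar [[399.0, 233.0]]
dishes [[207.0, 309.0]]
driver [[311.0, 296.0]]
```

The outline does not match the expected upright pose, so I fit standing and lying hypotheses numerically to both masks.

```bash
cat > pose.py <<'E'
from h import *
from scipy.spatial.transform import Rotation as Ro
from scipy.optimize import differential_evolution as DE
V=[]
for n in("top","scene"):
    p=manip.snapshot(n);b=proj(p,[490,301,40])[0]
    r=min(manip.cut_out(p,"holder"),key=lambda r:np.linalg.norm(r["xy"]-b));V.append((p,r["pixels"]))
    print(n,r["xy"],cv2.boundingRect(r["pixels"].astype(np.uint8)))
bx=[np.array([[i*h,j*h,k] for i in(1,-1) for j in(1,-1) for k in z],float) for h,z in((18,(0,14)),(7,(14,94)))]
def cost(v,lean):
    x,y,yaw,dr=v
    R=Ro.from_euler("z",dr)*Ro.from_euler("y",lean)*Ro.from_euler("z",yaw if lean==0 else 0)
    P=[R.apply(b) for b in bx];zz=14-min(q[:,2].min() for q in P);s=0
    for p,m in V:
        k=np.zeros(m.shape,np.uint8)
        for q in P: cv2.fillConvexPoly(k,cv2.convexHull(proj(p,q+[x,y,zz]).round().astype(np.int32)),1)
        s+=((k>0)&m).sum()/((k>0)|m).sum()
    return -s/2
for L in(0,20,45,79,90):
    r=DE(cost,[(420,560),(230,370),(0,1.57),(-3.15,3.15)],args=(np.radians(L),),seed=1,maxiter=40,popsize=12,tol=1e-4)
    print(L,"IoU",round(-r.fun,3),r.x.round(2))
E
python3 pose.py
```

```text
top [119.6, 223.3] (90, 192, 62, 63)
scene [366.1, 162.8] (355, 144, 20, 30)
0 IoU 0.455 [490.25 285.77   1.35   0.66]
20 IoU 0.425 [499.19 273.85   0.84   2.26]
45 IoU 0.341 [ 4.8474e+02  2.8394e+02  1.2400e+00 -4.7000e-01]
79 IoU 0.353 [449.9  311.91   0.51  -0.6 ]
90 IoU 0.466 [5.0795e+02 2.7113e+02 1.6000e-01 2.4300e+00]
```

```bash
sed -i 's/^    r=min.*$/    for _ in range(5):\n        c=[r for r in manip.cut_out(p,"holder") if np.linalg.norm(r["xy"]-b)<40 and r["pixels"].sum()<600]\n        if c: break\n        p=manip.snapshot(n)\n    r=c[0];V.append((p,r["pixels"]))/' pose.py
python3 pose.py
python3 - <<'E'
from h import *
p=manip.snapshot("scene");G=cv2.cvtColor(p["frame"],6)
print(G[138:182:2,340:392:2])
p=manip.snapshot("top");G=cv2.cvtColor(p["frame"],6)
print(G[190:250:2,90:150:2])
E
```

```text
top [123.2, 218.5] (111, 210, 26, 19)
scene [363.8, 163.3] (355, 145, 19, 30)
0 IoU 0.846 [495.57 281.94   0.71  -1.89]
20 IoU 0.642 [500.09 272.58   1.14   2.23]
45 IoU 0.574 [492.62 287.1    0.91  -1.15]
79 IoU 0.47 [489.24 288.13   1.39  -0.84]
90 IoU 0.598 [505.6  266.55   0.53   2.36]
[[123 122 123 123 120 118 121 119 119 120 122 120 121 122 122 122 121 120
  124 122 120 121 121 122 121 122]
 [123 119 120 121 120 119 122 119 119 118 121 121 119 122 123 123 121 122
  123 122 120 119 122 121 123 121]
 [121 121 121 120 120 121 119 120 117 121 121 119 121 124 120 119 123 121
  121 121 119 122 123 120 122 122]
 [119 118 120 119 122 122 121 121 120 121 119 114 117 120 121 127 137 128
  121 120 124 122 122 123 124 122]
 [117 119 121 120 121 122 121 123 121 118 109  71  76 105 107 127 141 138
  127 121 122 123 121 120 118 121]
 [120 120 121 120 118 121 119 123 122 110  66  27  33  57  79  91 110 105
  117 122 120 121 122 123 120 121]
 [122 122 119 121 120 121 122 121 112  69  25  60 120 106  80  80  81 101
  120 121 121 122 120 119 121 121]
 [121 120 119 121 123 122 122 110  63  24  61 
[... 4640 characters left out ...]
164 166 166 167 156  81
   20  32  35  34  35  30  40 121 130 130 131 131]
 [131 133 131 131 127 133  73  33  30  79 164 165 165 167 174 144  35  34
   33  37  36  32  54  94 132 129 132 133 129 134]
 [130 132 131 127 128 132 133  28  34  32 172 166 168 140  34  32  33  33
   34  30  43 106 133 126 129 131 136 133 135 133]
 [129 129 132 129 128 130 135  72  32  32  77 147  34  29  34  35  34  32
   24  94 139 128 128 133 133 133 131 132 135 127]
 [130 131 134 132 131 127 133 132  31  35  31  31  34  33  35  33  26  88
  131 135 132 131 129 133 129 130 128 132 129 130]
 [130 130 131 133 134 127 132 134  49  33  33  33  35  33  29  47 135 135
  132 131 131 132 131 131 129 130 129 130 128 135]]
```

Standing upright (IoU 0.85), but displaced about 20 mm towards the plate's edge, with the corners close to the rim. I'll check with the wrist camera and regrasp to centre it.

```bash
python3 -m creep '[[0.001,0.05,0,0,0,0,0.6],[0.002,0.1,-0.01,0,0,0,0.6],[0.002,0.14,-0.03,0,0,0,0.6],[0.002,0.165,-0.055,0,0,0,0.6],[0.002,0.172,-0.08,0,0,0,0.6],[0.002,0.172,-0.087,0,0,0,0.6],[0.002,0.172,-0.087,0,0,0,0.6],[0.002,0.172,-0.087,0,0,0,0.6]]'
python3 - <<'E'
from h import *
s=manip.state();print(s["eef_pos"].round(1))
p=manip.snapshot("wrist");G=cv2.cvtColor(p["frame"],6)
for l in("holder","stage"):
    for r in manip.cut_out(p,l)[:3]:
        print(l,round(r["score"],2),np.round(r["xy"]),r["pixels"].sum(),cv2.boundingRect(r["pixels"].astype(np.uint8)))
def box(c,yaw,h,z):
    e=np.array([np.cos(yaw),np.sin(yaw),0]);f=np.array([-e[1],e[0],0])
    return [np.array([c[0],c[1],z])+h*(i*e+j*f) for i,j in((1,1),(1,-1),(-1,-1),(-1,1))]
for n,c in(("fit",(495.6,282)),("released",(489.7,301.3))):
    for y in(15.6,22.4): print(n,y,"top end",proj(p,np.array(box(c,np.radians(y),7,108))).round().tolist(),"foot top",proj(p,np.array(box(c,np.radians(y),18,28))).round().tolist(),"foot bot",proj(p,np.array(box(c,np.radians(y),18,14))).round().tolist())
print("plate",proj(p,np.array(box((490,302.5),np.radians(29),42,14))).round().tolist())
cv2.imwrite("pics/w.png",p["frame"])
r,c=130,130
np.set_printoptions(linewidth=260)
print(G[60:330:6,170:350:5])
E
```

```text
t: 19.82
eef_pos: [511.1, 228.1, 160.3]
ee_rot: [-0.208, 0.583, 0.769, 0.158]
contact_force: [-0.4, 0.6, 0.2]
grip_width: 51.0
gripper_force: 0.0
[511.1 228.1 160.3]
holder 0.69 [262. 193.] 1555 (242, 167, 37, 50)
fit 15.6 top end [[270.0, 168.0], [270.0, 187.0], [250.0, 187.0], [250.0, 168.0]] foot top [[278.0, 181.0], [279.0, 217.0], [241.0, 217.0], [242.0, 181.0]] foot bot [[277.0, 184.0], [278.0, 219.0], [242.0, 219.0], [243.0, 184.0]]
fit 22.4 top end [[268.0, 167.0], [271.0, 186.0], [251.0, 188.0], [249.0, 169.0]] foot top [[276.0, 179.0], [281.0, 215.0], [243.0, 219.0], [240.0, 183.0]] foot bot [[275.0, 183.0], [280.0, 217.0], [244.0, 221.0], [241.0, 187.0]]
released 15.6 top end [[269.0, 142.0], [269.0, 160.0], [250.0, 160.0], [250.0, 142.0]] foot top [[277.0, 162.0], [278.0, 197.0], [241.0, 197.0], [242.0, 162.0]] foot bot [[277.0, 166.0], [277.0, 199.0], [242.0, 199.0], [242.0, 166.0]]
released 22.4 top end [[268.0, 141.0], [270.0, 159.0], [251.0, 161.0], [249.0, 143.0]] foot top [[275.0, 160.0], [280.0, 195.0], [243.0, 199.0], [240.0, 164.0]] foot bot [[274.0, 164.0], [279.0, 197.0], [244.0, 201.0], [240.0, 168.0]]
plate [[289.0, 136.0], [310.0, 211.0], [229.0, 230.0], [212.0, 153.0]]
[[167 170 167 ... 169 170 170]
 [162 176 168 ... 170 172 163]
 [168 177 163 ... 163 166 159]
 ...
 [ 29  27  34 ...  39  32  21]
 [ 37  33  35 ...  34  39  38]
 [ 31  38  37 ...  35  34  37]]
```

Foot outline matches the fit exactly (mask box 242–279 × 167–217); the corner lies on the plate's rim. Regrasp, and this time check each step of letting go.

```bash
python3 -m creep '[[-0.003,0.012,-0.021,0,0,0,0.6],[-0.006,0.024,-0.042,0,0,0,0.6],[-0.009,0.036,-0.063,0,0,0,0.6],[-0.012,0.046,-0.082,0,0,0,0.6],[-0.015,0.054,-0.096,0,0,0,0.6],[-0.016,0.059,-0.104,0,0,0,0.6],[-0.016,0.059,-0.104,0,0,0,0.6],[-0.016,0.059,-0.104,0,0,0,0.6],[-0.016,0.059,-0.104,0,0,0,0.6]]'
python3 -m creep '[[0,0,0,0,0,0,0.4],[0,0,0,0,0,0,0.2],[0,0,0,0,0,0,0.1],[0,0,0,0,0,0,0],[0,0,0,0,0,0,0],[0,0,0,0,0,0,0],[0,0,0,0,0,0,0],[0,0,0,0,0,0,0],[0,0,0,0,0,0,0]]'
cat > m.py <<'E'
from h import *
s=manip.state();print(s["eef_pos"].round(1),s["contact_force"].round(1),s["grip_width"])
for n in("scene","wrist"):
    p=manip.snapshot(n)
    for r in manip.cut_out(p,"holder")[:3]:print(n,round(r["score"],2),np.round(r["xy"]),r["pixels"].sum(),cv2.boundingRect(r["pixels"].astype(np.uint8)))
E
python3 m.py
```

```text
t: 21.1
eef_pos: [494.9, 287.4, 56.0]
ee_rot: [-0.208, 0.583, 0.77, 0.158]
contact_force: [-0.1, -0.1, -0.6]
grip_width: 51.1
gripper_force: 0.0
t: 22.22
eef_pos: [494.2, 287.6, 55.5]
ee_rot: [-0.209, 0.582, 0.77, 0.158]
contact_force: [-0.7, -1.9, 5.1]
grip_width: 12.9
gripper_force: 58.9
[494.2 287.6  55.5] [-0.7 -1.9  5.1] 12.899036999346915
scene 0.71 [362. 164.] 177 (355, 160, 19, 15)
scene 0.58 [102. 226.] 667 (68, 214, 48, 33)
scene 0.44 [118. 181.] 170 (101, 173, 26, 13)
wrist 0.79 [262. 264.] 2277 (232, 234, 58, 62)
```

```bash
python3 -m creep '[[0,0,0.003,0,0,0,0],[0,0,0.006,0,0,0,0],[-0.002,0.007,0.006,0,0,0,0],[-0.004,0.014,0.006,0,0,0,0],[-0.0056,0.0205,0.006,0,0,0,0],[-0.0056,0.0205,0.006,0,0,0,0],[-0.0056,0.0205,0.003,0,0,0,0],[-0.0056,0.0205,0.001,0,0,0,0],[-0.0056,0.0205,0.001,0,0,0,0],[-0.0056,0.0205,0.001,0,0,0,0]]'; python3 m.py
```

```text
t: 23.68
eef_pos: [488.6, 307.9, 56.3]
ee_rot: [-0.209, 0.583, 0.769, 0.158]
contact_force: [-0.4, 0.1, -0.6]
grip_width: 13.1
gripper_force: 58.3
[488.6 307.9  56.3] [-0.4  0.1 -0.6] 13.063748223972707
scene 0.97 [ 99. 228.] 740 (67, 213, 51, 34)
scene 0.63 [369. 164.] 144 (361, 157, 17, 14)
scene 0.42 [118. 181.] 158 (102, 174, 25, 12)
wrist 0.69 [260. 266.] 2303 (231, 234, 59, 62)
```

```bash
python3 -m creep '[[0,0,-0.001,0,0,0,0],[0,0,-0.001,0,0,0,0],[0,0,-0.001,0,0,0,0]]'; python3 -m creep '[[0,0,-0.0005,0,0,0,0],[0,0,-0.0005,0,0,0,0],[0,0,-0.0005,0,0,0,0]]'
```

```text
t: 24.25
eef_pos: [488.7, 308.1, 55.5]
ee_rot: [-0.209, 0.582, 0.77, 0.158]
contact_force: [-0.4, -1.2, 0.9]
grip_width: 13.0
gripper_force: 58.6
t: 24.62
eef_pos: [488.7, 308.1, 55.5]
ee_rot: [-0.209, 0.582, 0.769, 0.158]
contact_force: [-0.1, -1.8, 5.9]
grip_width: 13.5
gripper_force: 59.3
```

Contact made at 6 N. I open slowly in place and check before moving.

```bash
python3 -m creep '[[0,0,0,0,0,0,0.2],[0,0,0,0,0,0,0.25],[0,0,0,0,0,0,0.35],[0,0,0,0,0,0,0.5],[0,0,0,0,0,0,0.6],[0,0,0,0,0,0,0.6],[0,0,0,0,0,0,0.6],[0,0,0,0,0,0,0.6],[0,0,0,0,0,0,0.6],[0,0,0,0,0,0,0.6]]'; python3 m.py
```

```text
t: 25.88
eef_pos: [488.6, 308.0, 54.8]
ee_rot: [-0.209, 0.582, 0.77, 0.158]
contact_force: [0.2, 0.6, 0.1]
grip_width: 51.2
gripper_force: 0.0
[488.6 308.   54.8] [0.2 0.6 0.1] 51.24086231282289
scene 0.91 [100. 226.] 706 (67, 213, 50, 34)
scene 0.6 [119. 182.] 168 (101, 173, 26, 13)
scene 0.47 [368. 164.] 150 (361, 157, 17, 15)
wrist 0.59 [262. 265.] 3706 (230, 234, 62, 62)
```

```bash
python3 -m creep '[[0.0014,-0.005,0.009,0,0,0,0.6],[0.003,-0.01,0.018,0,0,0,0.6],[0.004,-0.015,0.027,0,0,0,0.6],[0.0055,-0.02,0.035,0,0,0,0.6],[0.007,-0.025,0.044,0,0,0,0.6],[0.009,-0.032,0.057,0,0,0,0.6],[0.011,-0.039,0.07,0,0,0,0.6],[0.013,-0.047,0.084,0,0,0,0.6],[0.016,-0.058,0.104,0,0,0,0.6],[0.018,-0.08,0.14,0,0,0,0.6],[0.02,-0.13,0.18,0,0,0,0.6],[0.02,-0.19,0.2,0,0,0,0.6],[0.02,-0.25,0.2,0,0,0,0.6],[0.02,-0.25,0.2,0,0,0,0.6],[0.02,-0.25,0.2,0,0,0,0.6]]'; python3 pose.py; python3 m.py | head -3
```

```text
t: 27.95
eef_pos: [508.5, 58.0, 254.9]
ee_rot: [-0.209, 0.583, 0.769, 0.158]
contact_force: [0.1, -0.4, 0.3]
grip_width: 51.7
gripper_force: 0.0
top [116.2, 220.8] (101, 213, 26, 17)
scene [369.7, 159.7] (361, 141, 21, 31)
0 IoU 0.838 [488.55 303.53   0.72  -1.85]
20 IoU 0.67 [489.05 305.64   0.59  -1.04]
45 IoU 0.539 [487.98 307.44   1.53  -1.04]
79 IoU 0.455 [481.02 310.5    1.22  -0.81]
90 IoU 0.581 [4.9828e+02 2.8881e+02 1.7000e-01 2.3200e+00]
[508.1  59.4 254.8] [0.6 0.  0.3] 51.36020380541166
scene 0.7 [101. 229.] 668 (67, 214, 50, 32)
scene 0.64 [372. 156.] 305 (361, 140, 21, 32)
```

Standing upright at (488.6, 303.5), centred on the plate within 2 mm, and the robot is clear.

```bash
python3 -c "
from cell import manip
print(manip.close_job())"
```

```text
the job is handed in; nothing more can be done
None
```

The holder was swung upright on the shelf edge and now stands centred (within 2 mm) on the stage plate, released and handed in; after the first release it was 20 mm off, cause unknown and possibly a short lift and drop, so I regripped and set it down again.

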